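Load the green lens cassette into the light meter

ROBOT

A 6-joint arm with a two-finger parallel gripper is mounted at the origin on the work surface. World frame = base frame: x ahead of the robot, y to its left, z up, the work surface at z = 0. Lengths are in mm, angles in rad, forces in N, time in s.
With the tool pointing down it reaches from about 400 to 825 mm from the base axis. Payload 7 kg.
Tool frame: the origin (TCP) lies at the very end of the fingers, on their centre line; the grasp point (between the pads) lies 19 mm behind it; z points along the fingers, y is the direction in which the jaws open and shut (so a half turn about z gives the same grasp; the last joint's range is limited). The gripper opens to 88 mm and grips with 3 to 60 N. Pads are 19 mm wide; open, the fingers measure 130 mm over their backs; the gripper's body (78 mm by 193 mm) begins 47 mm behind the grasp point.
Start: joints at [-0.861, 0.359, 0.012, 0, -1.224, -0.288], TCP at [276.319, -615.827, 226.561] pointing down, gripper open.
Joint ranges: [-3.07, 3.07], [-1.43, 2.12], [-1.02, 1.25], [-3.03, 1.67], [-3.05, -0], [-3.03, 3.03]. Speed limits (rad/s): [2.39, 2.39, 3.01, 3.14, 3.14, 3.14].

INTERFACE

Orientations are given as a unit quaternion [x, y, z, w].
In Python, from plant import bot gives the robot as it stands. Calls block until the motion is done:
- bot.move_ptp(position, orientation): joint-space move of the TCP to a pose.
- bot.line_to(position, velocity=150, ori=None): straight line of the TCP; ori=None keeps the orientation; velocity is the mean speed in mm/s.
- bot.move_joints(angles): joint-space move.
- bot.move_gripper(opening, force=None): finger opening in mm; force is the grip in N (None keeps the last); returns when the fingers have stopped.
- bot.pause(seconds).
- bot.solve_ik(position, orientation): joint angles nearest the present ones, or None.
- bot.read_state(): the state.
- bot.camera(name): name is "scene" or "top" or "wrist"; returns the picture (384x512x3 uint8, red, green, blue); there is no depth.
- bot.get_calibration(name): a dict with "fx", "fy", "cx", "cy" (pixels), "view" (4x4, takes a point from world to camera coordinates); the wrist camera has in their place "T_tool_cam" (4x4, takes a point from camera to tool coordinates, whose origin is the TCP and whose axes are the flange's). Camera axes: x right, y up, looking along -z (the intrinsics and any distortion apply to the point x, -y, -z); pixel columns grow to the right and rows downward; lengths in mm; the calibration is good to about 2 mm. A picture is of the moment at which its call begins: read the wrist's pose just before it. get_calibration takes no time and is no camera call.
A pose or a line that the arm cannot do raises bot.Unreachable and nothing moves.
- bot.close_job(): hands the job in, once; it reports no verdict.
The state is a dict: "t": time; "joint_pos": joint angles; "qvel": joint speeds; "tau": joint torques, N m; "tcp_pos": TCP position; "eef_rot": TCP orientation; "contact_force": force on the tool from outside, world axes, zero at the start; "moment": the same for the moment, N m; "width": finger opening in mm.
Only numpy, scipy, OpenCV 4.12 (cv2) and the standard library are available. Lean on these libraries where they do the work, as an engineer would, in place of code of your own. Each camera call takes 0.05 s, during which the arm holds its last target.

TASK

Load the yellow-green lens cassette into the white light meter: take it by its red grip and push it down through the sprung dust flap in the meter's top, its broad face along the flap's long side, until it stands upright on the floor of the well. Do not drop it in; let go of it there, leaving it to hold the flap open, and leave the orange and violet cassettes standing where they are.

Things in the scene. Friction and masses are not known exactly. Their poses are not given: they have to be found in the camera images.
- green_cassette_center (a point): Yellow-green lens cassette, loose, upright, 0.24 kg: black block 30 (x) x 60 (y) x 70 (z) mm, yellow-green panes on its broad (x) faces and yellow-green shoulder (top 12 mm); on it a red grip 20 (x) x 36 (y) x 42 (z) mm, to be gripped along x. Point: the centre, half-way up, 56 mm above the underside, 35 mm below the grip's middle. z up; a half turn about z makes no difference.
- orange_cassette_center (a point): Orange lens cassette: black block with orange panes on both broad faces, orange shoulder and a red grip on top. This point is its centre, half-way up; axes and sizes as for the green cassette. Stays where it is.
- violet_cassette_center (a point): Violet lens cassette: black block with violet panes on both broad faces, violet shoulder and a red grip on top. This point is its centre, half-way up; axes and sizes as for the green cassette. Stays where it is.
- well_mouth (a point): Centre of the well's mouth in the top of the white light meter (fixed), 90 mm above the bench. Mouth 50 (x) x 80 (y) mm in a dark frame; upright walls, 66 mm deep: a cassette on its floor has its shoulder 4 mm above this point. Axes: y along the mouth's long side, z up. Flat top from x -70 to 88, y -110 to 110 mm; then to x 150 a console 30 mm higher.
- flap (a joint): Steel dust flap shutting the mouth, 47 x 76 x 3 mm, 2 mm below the meter's top; hinged on the mouth's long side at x = -24 mm (well_mouth frame), it swings down into the well; a spring shuts it. 0 = shut, 1.5 rad = hanging fully open along the -x wall. A cassette pushed down at the centre opens it with 2 to 8 N; standing in the well it keeps it at 1.1 to 1.45 rad.
Not all that is in view belongs to the job. What is shaped like the part that bears violet_cassette_center but brown or turquoise is not meant.

How it is judged:
By the outcome, as a careful person would: the job done as asked, in the order asked, and still so for the second after the job is handed in, with the robot touching nothing.
It also fails if it takes over 35 s, if anything falls off the work surface, if the arm or the gripper's body presses on something with over 40 N, if the wrist force passes 120 N, or if a joint passes its speed limit or range.

## Working session

There is one attempt and no reset: what is moved stays moved. The work goes in short steps, each a Python script; the robot and the scene stay as the last script left them, time stands still between calls to the robot, and variables do not carry over. Pictures are saved under pics/ and viewed, and the job is handed in when it is done.

```bash
ls; mkdir -p pics
python3 - <<'E'
from plant import bot
import cv2
for n in ["scene","top","wrist"]:
    im=bot.camera(n); cv2.imwrite(f"pics/{n}0.png",im[:,:,::-1])
    print(n,{k:(v if not hasattr(v,'tolist') else v.tolist()) for k,v in bot.get_calibration(n).items()})
print(bot.read_state())
E
```

```text
pics
scene {'fx': 406.77241061254574, 'fy': 406.77241061254574, 'cx': 254.2302798054063, 'cy': 192.98514224378405, 'view': [[0.8372515679658743, 0.546802499439956, -0.004103479609043673, -460.12916154033815], [-0.3470710165987163, 0.5371962708576616, 0.7687404477544779, 79.0183014776783], [0.42255357219625816, -0.642204946401722, 0.6395477194403422, -1224.8968762956895], [0.0, 0.0, 0.0, 1.0]]}
top {'fx': 444.84469348362785, 'fy': 444.84469348362785, 'cx': 256.3482899638103, 'cy': 193.46397323877446, 'view': [[-0.0036548165078560593, -0.9999613951881935, -0.007990647631790592, 41.54191220366579], [0.9973315746574456, -0.004227605415590898, 0.07288249133879875, -519.6468715115028], [-0.07291345902913886, -0.007702953052667762, 0.9973085239817588, -900.8327435862152], [0.0, 0.0, 0.0, 1.0]]}
wrist {'fx': 317.24093641909957, 'fy': 317.24093641909957, 'cx': 258.74936894651603, 'cy': 187.82480980932343, 'T_tool_cam': [[-0.00015111461879661631, 0.9646760502968983, 0.263438978034662, 69.96402432914667], [0.9999996842021454, -5.976657797185685e-05, 0.0007924793779944026, -0.676048635118498], [0.0007802307225269499, 0.26343901459641716, -0.964675736622668, -159.18707201049583], [0.0, 0.0, 0.0, 1.0]]}
{'t': 0.15, 'joint_pos': array([-8.60916280e-01,  3.59232403e-01,  1.12748548e-02, -2.40346396e-04,
       -1.22410360e+00, -2.88098353e-01]), 'qvel': array([ 0.00160552, -0.00242062,  0.00263013,  0.00163672,  0.00188207,
       -0.00091349]), 'tau': array([-1.28888601e-03, -5.83275962e+01,  2.93289649e+01,  7.00113416e+00,
        8.78950814e-03, -1.26580053e-04]), 'tcp_pos': array([ 276.15565514, -615.52203144,  225.83639648]), 'eef_rot': array([-2.09291051e-01,  9.77853181e-01,  6.09373351e-04, -2.03414161e-04]), 'contact_force': array([-0.07944539,  0.40599909,  0.80685084]), 'moment': array([-0.03188468,  0.03268166, -0.01967593]), 'width': 87.64450174561817}
```

View pics/scene0.png

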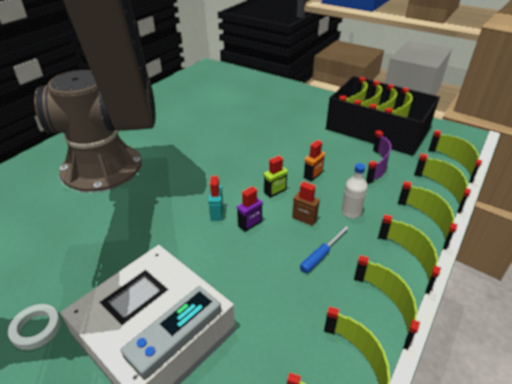

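View pics/top0.png

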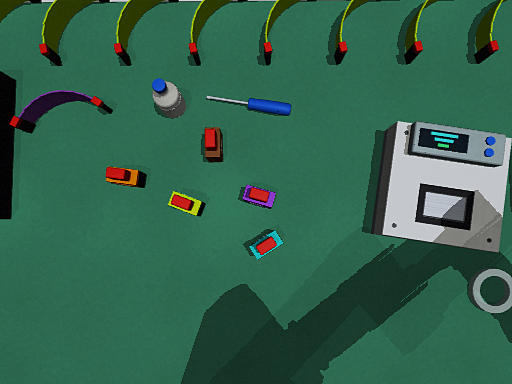

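View pics/wrist0.png

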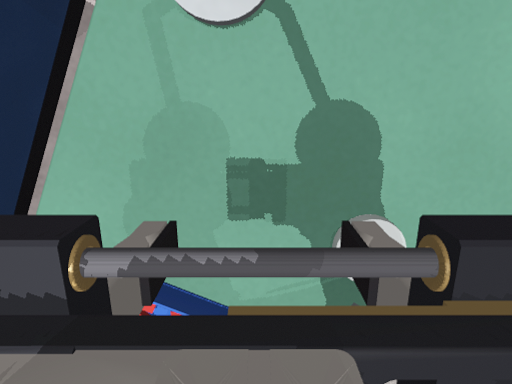

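Top view: the yellow-green cassette is at about (185,203), orange at (124,177), violet at (258,196), and the meter mouth at about (445,206). Next I'm zooming in for edges.

```bash
cat > h.py <<'E'
import numpy as np, cv2
from plant import bot
def cam(n):
    c=bot.get_calibration(n); V=np.array(c['view']); return c,V
def cast(n,uv,z,cv=None):
    c,V=cv or cam(n); uv=np.atleast_2d(uv).astype(float)
    d=np.stack([(uv[:,0]-c['cx'])/c['fx'],-(uv[:,1]-c['cy'])/c['fy'],-np.ones(len(uv))],1)
    R=V[:3,:3]; o=-R.T@V[:3,3]; w=d@R
    return o+w*((z-o[2])/w[:,2])[:,None]
def wcam(st):
    from scipy.spatial.transform import Rotation as Ro
    c=bot.get_calibration('wrist'); T=np.eye(4); T[:3,:3]=Ro.from_quat(st['eef_rot']).as_matrix(); T[:3,3]=st['tcp_pos']
    return c,np.linalg.inv(T@np.array(c['T_tool_cam']))
def proj(n,P,cv=None):
    c,V=cv or cam(n); p=np.atleast_2d(P)@V[:3,:3].T+V[:3,3]
    return np.stack([c['cx']+c['fx']*p[:,0]/-p[:,2],c['cy']-c['fy']*p[:,1]/-p[:,2]],1)
E
python3 - <<'E'
from h import *
c,V=cam('top'); print(-V[:3,:3].T@V[:3,3])
im=cv2.imread('pics/top0.png')
a=cv2.resize(im[180:230,155:215],None,fx=9,fy=9,interpolation=cv2.INTER_NEAREST)
cv2.imwrite('pics/za.png',a)
cv2.imwrite('pics/zb.png',cv2.resize(im[115:255,365:512],None,fx=4,fy=4,interpolation=cv2.INTER_NEAREST))
print(cast('top',[[182,203]],112),cast('top',[[445,206]],90))
E
```

```text
[452.72922936  32.40437423 936.61327925]
[[495.83471877 177.0023265  112.        ]] [[ 489.25157028 -319.02816333   90.        ]]
```

View pics/za.png

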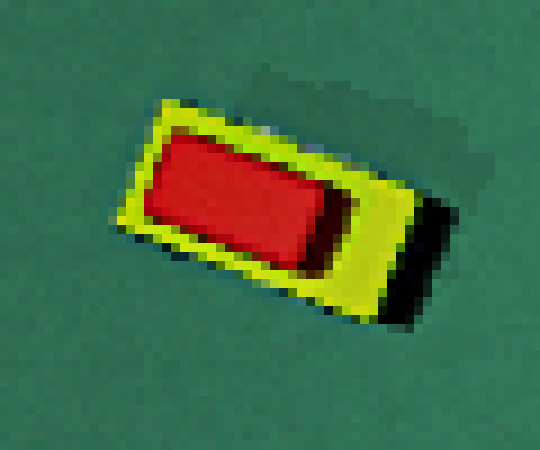

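View pics/zb.png

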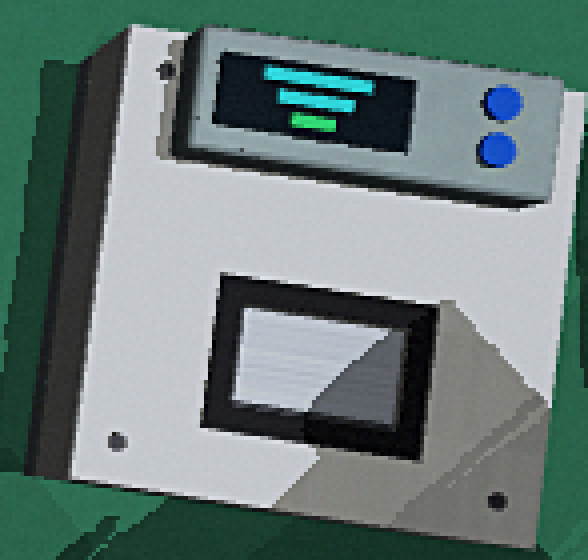

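Run:
```python
from h import *
im=cv2.imread('pics/top0.png'); hsv=cv2.cvtColor(im,cv2.COLOR_BGR2HSV)
H,S,V=cv2.split(hsv)
def big(m,roi,fx=None):
    z=np.zeros_like(m); x0,y0,x1,y1=roi; z[y0:y1,x0:x1]=m[y0:y1,x0:x1]
    cs,_=cv2.findContours(z,cv2.RETR_EXTERNAL,cv2.CHAIN_APPROX_NONE); return max(cs,key=cv2.contourArea)
def rect(c,z,name):
    b=cv2.boxPoints(cv2.minAreaRect(c)); P=cast('top',b,z)[:,:2]
    ctr=P.mean(0); e=[P[1]-P[0],P[2]-P[1]]; L=[np.linalg.norm(v) for v in e]; i=int(np.argmax(L)); l=e[i]
    print(name,b.mean(0).round(1),ctr.round(1),np.round(L,1),'long-axis yaw deg',round(np.degrees(np.arctan2(-l[0],l[1]))%180,2))
roi=(155,180,215,230)
yel=((H>22)&(H<42)&(S>150)&(V>120)); red=(((H<8)|(H>172))&(S>120))
rect(big(((yel|red)*255).astype('uint8'),roi),70,'shoulder')
rect(big((red&(V>150)).astype('uint8')*255,roi),112,'grip top')
for n,r in [('violet',(235,178,280,212)),('orange',(95,160,150,192))]:
    rect(big((red&(V>150)).astype('uint8')*255,r),112,n)
fr=((V<60)*255).astype('uint8')
rect(big(fr,(410,180,482,234)),90,'frame')
# inner: fill contour minus frame
fc=big(fr,(410,180,482,234)); f=np.zeros_like(fr); cv2.drawContours(f,[fc],-1,255,-1)
rect(big(cv2.bitwise_and(f,255-fr),(410,180,482,234)),88,'inner')
g=((S<60)&(V>90)).astype('uint8')*255
rect(big(g,(380,100,512,260)),90,'meter')
```

```text
shoulder [184.3 202.7] [498.7 179.9] [30.4 59.6] long-axis yaw deg 159.27
grip top [180.6 201.7] [498.2 179.6] [17.4 33.7] long-axis yaw deg 159.28
violet [258.8 194.1] [511.9  34.3] [17.9 34. ] long-axis yaw deg 163.76
orange [114.8 172.7] [553.1 303.4] [18.  34.1] long-axis yaw deg 171.59
frame [444.8 206.4] [ 488.6 -318.6] [ 74.4 105.6] long-axis yaw deg 171.12
inner [443.9 206.4] [ 488.6 -317.7] [48.5 78.1] long-axis yaw deg 171.91
meter [447.6 185. ] [ 530.4 -325.3] [228.2 224.7] long-axis yaw deg 80.86
```

```bash
cat >> h.py <<'E'
from scipy.spatial.transform import Rotation as Ro
def quat(yaw,s=1):
    y=s*np.array([np.cos(yaw),np.sin(yaw),0]); z=np.array([0,0,-1.]); return Ro.from_matrix(np.stack([np.cross(y,z),y,z],1)).as_quat()
G=np.array([498.4,179.7]); GY=np.radians(-20.7)
W=np.array([488.6,-318.1]); WY=np.radians(-8.8)
E
python3 - <<'E'
from h import *
for s in (1,-1):
    for p,y in ((G,GY),(W,WY)): print(s,np.round(bot.solve_ik([*p,220],quat(y,s)),2))
im=cv2.imread('pics/scene0.png')
def box(c,yaw,hx,hy,z):
    R=np.array([[np.cos(yaw),-np.sin(yaw)],[np.sin(yaw),np.cos(yaw)]])
    return np.array([[*(c+R@[a*hx,b*hy]),z] for a,b in((1,1),(1,-1),(-1,-1),(-1,1))])
S=4
big=cv2.resize(im,None,fx=S,fy=S,interpolation=cv2.INTER_CUBIC)
for b in (box(G,GY,15,30,70),box(G,GY,10,18,112),box(W,WY,25,40,90)):
    cv2.polylines(big,[((proj('scene',b)+.5)*S).astype(int)],True,(255,0,255),1)
a=big[145*S:205*S,240*S:310*S]; b=big[260*S:330*S,85*S:180*S]
cv2.imwrite('pics/chk.png',np.hstack([cv2.resize(a,(380,326)),b[:326] if b.shape[0]>326 else cv2.copyMakeBorder(b,0,326-b.shape[0],0,0,0)]))
E
```

```text
1 [ 0.72  0.12 -0.32  0.   -1.13  2.06]Traceback (most recent call last):
  File "<stdin>", line 3, in <module>
    return _wrapfunc(a, 'round', decimals=decimals, out=out)
    return _wrapit(obj, method, *args, **kwds)
    result = getattr(arr, method)(*args, **kwds)
TypeError: unsupported operand type(s) for *: 'NoneType' and 'float'
```

Run:
```python
from h import *
for s in (1,-1):
    for n,p,y in (('G',G,GY),('W',W,WY)):
      for z in (75,97,190,220): print(s,n,z,(lambda q: None if q is None else np.round(q,2))(bot.solve_ik([*p,z],quat(y,s))))
im=cv2.imread('pics/scene0.png')
def box(c,yaw,hx,hy,z):
    R=np.array([[np.cos(yaw),-np.sin(yaw)],[np.sin(yaw),np.cos(yaw)]])
    return np.array([[*(c+R@[a*hx,b*hy]),z] for a,b in((1,1),(1,-1),(-1,-1),(-1,1))])
S=5
big=cv2.resize(im,None,fx=S,fy=S,interpolation=cv2.INTER_CUBIC)
for b in (box(G,GY,15,30,70),box(G,GY,10,18,112),box(W,WY,25,40,90)):
    cv2.polylines(big,[((proj('scene',b)+.5)*S).astype(int)],True,(255,0,255),1)
a=big[150*S:210*S,245*S:305*S]; b=big[265*S:325*S,90*S:170*S]
cv2.imwrite('pics/chk.png',np.hstack([a,b]))
```

```text
1 G 75 [ 0.72  0.27 -0.5   0.   -0.79  2.06]
1 G 97 [ 0.72  0.25 -0.48  0.   -0.85  2.06]
1 G 190 [ 0.72  0.15 -0.36  0.   -1.06  2.06]
1 G 220 [ 0.72  0.12 -0.32  0.   -1.13  2.06]
1 W 75 None
1 W 97 None
1 W 190 None
1 W 220 None
-1 G 75 [ 0.72  0.27 -0.5   0.   -0.79 -1.08]
-1 G 97 [ 0.72  0.25 -0.48  0.   -0.85 -1.08]
-1 G 190 [ 0.72  0.15 -0.36  0.   -1.06 -1.08]
-1 G 220 [ 0.72  0.12 -0.32  0.   -1.13 -1.08]
-1 W 75 [-0.24  0.35 -0.38  0.   -0.84  0.09]
-1 W 97 [-0.24  0.32 -0.36  0.   -0.88  0.09]
-1 W 190 [-0.24  0.24 -0.25  0.   -1.09  0.09]
-1 W 220 [-0.24  0.21 -0.21  0.   -1.15  0.09]
```

View pics/chk.png

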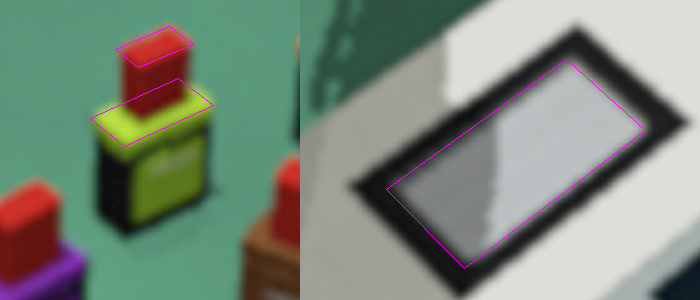

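Run:
```python
from h import *
bot.move_ptp([*G,200],quat(GY,-1))
bot.move_gripper(56)
st=bot.read_state(); im=bot.camera('wrist'); cvv=wcam(st)
print(st['t'],st['tcp_pos'],st['contact_force'])
im=im[:,:,::-1].copy()
cv2.imwrite('pics/w1.png',im); np.save('w1v.npy',cvv[1])
p=proj('wrist',[[*G,112],[*G,70]],cvv); print(p)
```

```text
3.8083 [498.40132867 179.74206455 200.00520844] [ 0.25119621 -0.16995286 -0.80362712]
[[260.20366126 191.74321671]
 [260.0902203  179.45951824]]
```

View pics/w1.png

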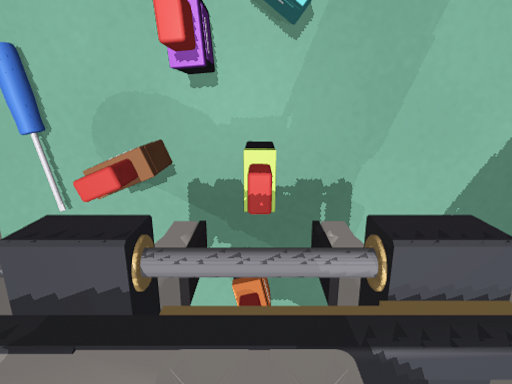

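Run:
```python
from h import *
im=cv2.imread('pics/w1.png'); V=np.load('w1v.npy'); cvv=(bot.get_calibration('wrist'),V)
print([(r,im[r,260].tolist()) for r in range(138,220,2)])
print('row',[(c,im[200,c].tolist()) for c in range(240,280,2)])
R=np.array([[np.cos(GY),-np.sin(GY)],[np.sin(GY),np.cos(GY)]])
for yy in(30,-30): print('sh',yy,proj('wrist',[*(G+R@[0,yy]),70],cvv))
for yy in(18,-18): print('gr',yy,proj('wrist',[*(G+R@[0,yy]),112],cvv),proj('wrist',[*(G+R@[0,yy]),70],cvv))
```

```text
[(138, [151, 172, 119]), (140, [157, 180, 124]), (142, [16, 13, 17]), (144, [26, 22, 22]), (146, [25, 21, 22]), (148, [51, 125, 101]), (150, [121, 233, 207]), (152, [140, 247, 230]), (154, [139, 246, 230]), (156, [138, 246, 229]), (158, [138, 246, 229]), (160, [138, 246, 229]), (162, [143, 254, 232]), (164, [37, 59, 127]), (166, [32, 34, 120]), (168, [33, 35, 121]), (170, [33, 36, 124]), (172, [31, 32, 115]), (174, [75, 78, 219]), (176, [89, 94, 234]), (178, [90, 94, 235]), (180, [89, 93, 235]), (182, [89, 93, 234]), (184, [89, 92, 233]), (186, [86, 90, 233]), (188, [86, 90, 233]), (190, [86, 90, 233]), (192, [86, 90, 234]), (194, [48, 51, 159]), (196, [50, 53, 164]), (198, [51, 53, 166]), (200, [51, 53, 164]), (202, [48, 50, 160]), (204, [78, 82, 227]), (206, [48, 51, 162]), (208, [50, 52, 164]), (210, [50, 52, 164]), (212, [46, 49, 160]), (214, [84, 99, 103]), (216, [94, 110, 71]), (218, [96, 112, 75])]
row [(240, [93, 109, 71]), (242, [95, 108, 70]), (244, [99, 207, 180]), (246, [90, 193, 160]), (248, [38, 46, 140]), (250, [49, 52, 162]), (252, [52, 54, 166]), (254, [51, 54, 165]), (256, [51, 54, 165]), (258, [50, 52, 165]), (260, [51, 53, 164]), (262, [51, 54, 164]), (264, [51, 53, 164]), (266, [50, 54, 164]), (268, [49, 51, 162]), (270, [39, 37, 145]), (272, [82, 181, 151]), (274, [80, 184, 156]), (276, [94, 107, 69]), (278, [94, 110, 73])]
sh 30 [[260.05818904 209.74360769]]
sh -30 [[260.12399245 147.5295046 ]]
gr 18 [[260.17918854 212.72403107]] [[260.07080134 197.81925296]]
gr -18 [[260.22905027 169.9768622 ]] [[260.1102657 160.5075163]]
```

The wrist view agrees with the estimate to about 1 mm: grip at cols 248–271, and its top face spans rows 173–213. Grasping now.

Run:
```python
from h import *
R=np.array([[np.cos(GY),-np.sin(GY)],[np.sin(GY),np.cos(GY)]]); g=G+R@[0,1]
bot.line_to([*g,110],200); bot.line_to([*g,74],60)
bot.move_gripper(10,35)
st=bot.read_state(); print(st['t'],st['width'],st['tcp_pos'],st['contact_force'])
bot.line_to([*g,100],80)
bot.line_to([*g,215],200)
st=bot.read_state(); print(st['t'],st['width'],st['tcp_pos'],st['contact_force'])
im=bot.camera('wrist'); cv2.imwrite('pics/w2.png',im[:,:,::-1])
```

```text
5.8833 19.752340235612003 [498.74974547 180.65737092  74.06455406] [0.44973273 0.78454997 0.1074348 ]
7.0833 19.66271776390749 [497.8822304  180.26095584 213.46938088] [-1.10126939 -0.00161292 -0.80200759]
```

View pics/w2.png

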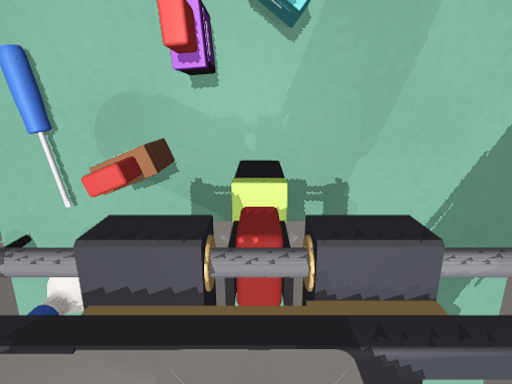

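Cassette held upright: jaw width is 19.7 mm and the shoulder is centred at col 259. Moving over the well.

Run:
```python
from h import *
bot.move_ptp([*W,235],quat(WY,-1))
bot.line_to([*W,185],150)
st=bot.read_state(); print(st['t'],st['width'],st['tcp_pos'],st['contact_force'])
V=wcam(st); im=bot.camera('wrist')[:,:,::-1].copy(); cv2.imwrite('pics/w3.png',im)
R=np.array([[np.cos(WY),-np.sin(WY)],[np.sin(WY),np.cos(WY)]])
print(proj('wrist',[[*(W+R@[a*25,b*40]),90] for a,b in((1,1),(1,-1),(-1,-1),(-1,1))],V).round(1))
cv2.imwrite('pics/s3.png',bot.camera('scene')[:,:,::-1])
```

```text
9.4333 19.996366017743725 [ 489.04710736 -317.8628971   185.37039422] [-0.63238987  0.18067855 -0.77586373]
[[231.6 233.9]
 [229.5 141.1]
 [292.  141.2]
 [289.4 234. ]]
```

View pics/w3.png

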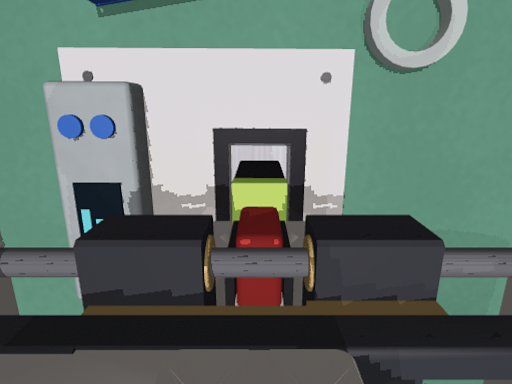

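View pics/s3.png

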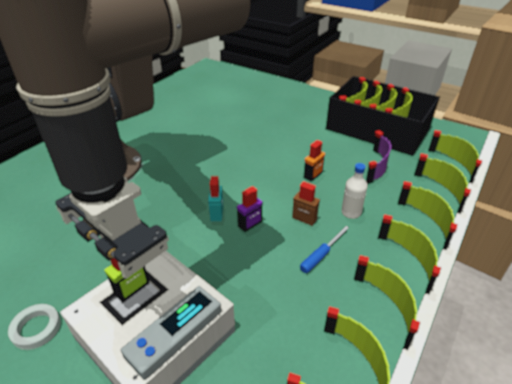

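Alignment is good: the mouth's inner opening spans cols 230–291 and the cassette is centred at col 260. Inserting in steps, watching the wrist force.

Run:
```python
from h import *
b=None
for z in (168,158,146,134,122,112,106,102,100):
    bot.line_to([*W,z],70 if z>110 else 40)
    st=bot.read_state(); f=st['contact_force']; print(round(st['t'],2),z,st['tcp_pos'].round(1),f.round(1),st['moment'].round(2),round(st['width'],1))
    if np.linalg.norm(f)>25: print('stop');break
cv2.imwrite('pics/w4.png',bot.camera('wrist')[:,:,::-1])
```

```text
9.93 168 [ 488.2 -318.1  167.4] [-0.1  0.2 -1.9] [0.06 0.07 0.  ] 20.0
10.22 158 [ 489.3 -318.4  158.1] [ 1.3 -0.8  0.8] [-0.29 -0.67 -0.01] 19.8
10.54 146 [ 488.7 -317.9  145.6] [ 1.5  0.4 -1.8] [-0.06 -1.11 -0.02] 20.1
10.87 134 [ 487.9 -317.8  133.1] [ 1.4 -0.8 -2.9] [-0.01 -0.72 -0.01] 20.2
11.19 122 [ 487.9 -317.9  121.1] [ 2.5 -0.2 -2.3] [ 0.01 -0.57 -0.01] 19.4
11.48 112 [ 488.  -317.9  111.2] [ 1.9  0.1 -2.3] [-0.05 -0.48 -0.06] 19.9
11.78 106 [ 488.4 -318.   105.7] [ 1.3 -0.5 -3.3] [-0.03 -0.47  0.02] 19.9
12.03 102 [ 488.4 -318.   101.7] [ 1.8 -0.4 -3.4] [-0.03 -0.46 -0.01] 20.2
12.28 100 [ 488.5 -318.1   99.9] [ 1.3 -0.4 -3. ] [-0.08 -0.45 -0.04] 19.9
```

View pics/w4.png

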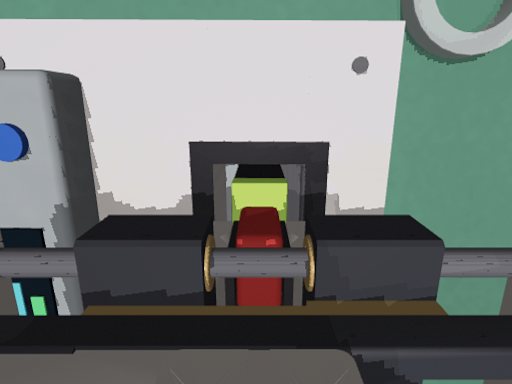

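The cassette is in the mouth with no snag. Next: finding the floor in 1 mm steps.

Run:
```python
from h import *
for z in (99,98,97.3,96.6,95.9,95.2,94.5):
    bot.line_to([*W,z],20); bot.pause(0.1)
    st=bot.read_state(); f=st['contact_force']; print(round(st['t'],2),z,st['tcp_pos'].round(1),f.round(1),st['moment'].round(2),round(st['width'],1))
    if f[2]>5: print('floor');break
```

```text
12.68 99 [ 488.6 -318.1   99. ] [ 1.   0.4 -3.2] [-0.11 -0.41 -0.02] 20.0
13.03 98 [ 488.8 -318.2   98.1] [ 1.3 -1.6 -1.2] [-0.13 -0.53 -0.03] 20.2
13.38 97.3 [ 488.8 -318.2   98.1] [0.1 1.4 5.1] [ 0.59  0.29 -0.04] 19.7
floor
```

Floor contact came at TCP z = 98.1, where 98 was expected. Releasing and retreating upward.

Run:
```python
from h import *
bot.move_gripper(44); bot.pause(0.2)
st=bot.read_state(); print(st['t'],st['width'],st['tcp_pos'],st['contact_force'])
p=st['tcp_pos'][:2]
bot.line_to([*p,150],100); bot.line_to([*p,235],200)
st=bot.read_state(); V=wcam(st); print(st['t'],st['contact_force'])
cv2.imwrite('pics/w5.png',bot.camera('wrist')[:,:,::-1])
bot.move_joints([-1.2,0.0,-0.2,0,-1.2,0.09])
for n in('top','scene'): cv2.imwrite(f'pics/{n}5.png',bot.camera(n)[:,:,::-1])
print(bot.read_state()['t'])
t=cv2.imread('pics/top5.png'); s=cv2.imread('pics/scene5.png')
cv2.imwrite('pics/z5.png',np.hstack([cv2.resize(t[150:250,400:500],(400,400),interpolation=0),cv2.resize(s[240:340,80:180],(400,400),interpolation=2)]))
```

```text
14.2333 44.04213016727041 [ 488.5985538  -318.10579429   97.30241877] [-0.0965153   1.53663877  0.74246058]
15.4833 [-0.84718882 -0.14105148 -0.2456508 ]
17.5917
```

View pics/z5.png

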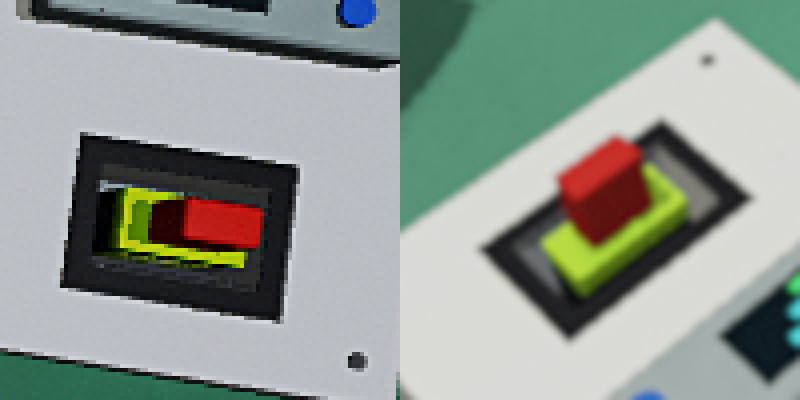

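View pics/w5.png

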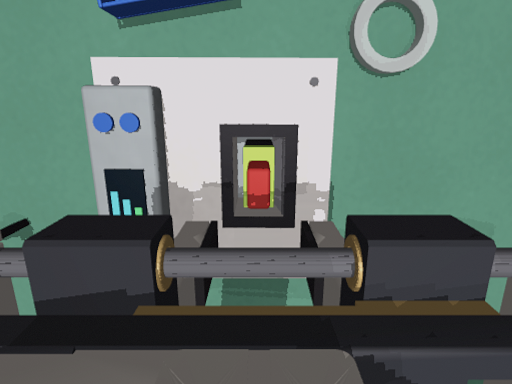

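View pics/top5.png

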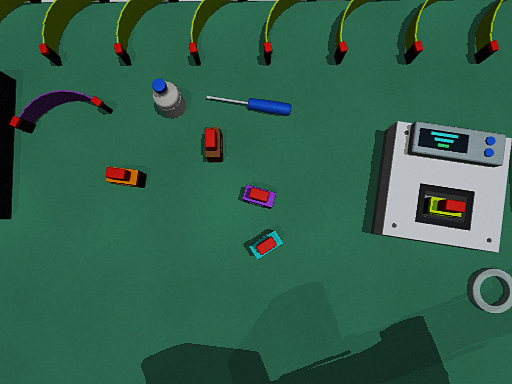

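Run:
```python
from h import *
im=cv2.imread('pics/top5.png'); H,S,Vv=cv2.split(cv2.cvtColor(im,cv2.COLOR_BGR2HSV))
red=(((H<8)|(H>172))&(S>120)&(Vv>150)); yel=(H>22)&(H<42)&(S>150)
for n,m,z in (('grip',red,136),('shoulder',red|yel|(((H<8)|(H>172))&(S>120)),94)):
  for dz in (0,):
    k=np.zeros(m.shape,'uint8'); k[185:230,415:480]=m[185:230,415:480]*255
    c=max(cv2.findContours(k,0,1)[0],key=cv2.contourArea); b=cv2.boxPoints(cv2.minAreaRect(c)); P=cast('top',b,z)[:,:2]
    print(n,P.mean(0).round(1),np.linalg.norm(P[1]-P[0]).round(1),np.linalg.norm(P[2]-P[1]).round(1),np.round(P,0).tolist())
a=cv2.imread('pics/top0.png'); 
for r in ((235,178,280,212),(95,160,150,192)): print(np.abs(a[r[1]:r[3],r[0]:r[2]].astype(int)-im[r[1]:r[3],r[0]:r[2]]).max())
```

```text
grip [ 488.5 -318.6] 17.6 32.8 [[482.0, -301.0], [500.0, -304.0], [495.0, -336.0], [477.0, -333.0]]
shoulder [ 486.3 -319.7] 33.8 69.3 [[475.0, -283.0], [508.0, -288.0], [498.0, -357.0], [465.0, -351.0]]
14
13
```

```bash
python3 -c "
from plant import bot
print(bot.read_state()['contact_force']); bot.close_job()"
```

```text
[-0.18749057 -0.52015783 -0.16673315]
the job is handed in; nothing more can be done
```

The yellow-green cassette is standing on the floor of the well and holding the dust flap open. I handed the job in at about 17.6 s of the 35 s allowed.

**What I did:** I gripped the cassette by its red grip at 35 N and carried it over the meter. I pushed it down through the flap with its broad face along the long side. The force reading stayed under about 6 N throughout. It touched the floor with the TCP at z = 98.1 mm, where 98 was expected. I let go of it there and backed straight up.

**Last checks:**
- **Position:** from the top camera, the grip top is at (488.5, -318.6), against a well centre of (488.6, -318.1). The grip lies in line with the mouth to within about a degree.
- **Upright:** I took this from the grip top being where it should be and from how the cassette looks in the pictures. The shoulder measurement disagreed: its centre came out about 2 mm off and the outline too large (69 x 34 mm instead of 60 x 30). I think this is because the overhanging grip merged into the colour mask, so I didn't use it.
- **Flap:** it looks open beside the cassette in the wrist and scene pictures, but I did not measure its angle.
- **Other cassettes:** the orange and violet cassettes show no movement between the first and last top views.
- **Robot:** the arm had moved clear of the meter before I handed in, and the force reading was near zero.

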